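# Set the tube rack on the reading stand and hold the sprung pointer at its mark

### The job

Set the green tube rack flat in the sloped cradle of the reading stand, between the four corner lugs, and let go of it. Then pull the stand's sprung telescoping pointer out by its upright black knob until the red needle lines up with the blue mark clip on the scale, and finish while still holding it there: the rod springs back if released, so do not let go. The rack must stay seated, and the other racks, the beaker and the pen are to be left where they are.

Things in the scene. Friction and masses are not known exactly. Their poses are not given: they have to be found in the camera images.
- green_rack: green tube rack: solid block 46 (x) x 110 (y) x 30 mm high, white tube caps 5 mm above its top; loose, 0.1 to 0.2 kg, flat on the bench to the robot's right. Origin: centre of its underside. Green, yellow and red racks of this shape lie in shuffled places. At zero rotation its length is along world y. In the cradle either end may face either way.
- stand: reading stand, fixed; place and yaw vary. Grey base, x -143 to 43, y -255 to 85 mm. Origin on the bench under the cradle's centre; z up, x away from the robot, y (to the robot's left) is the way the pointer pulls out. Dark telescope tube, 21 mm thick, axis 60 mm above the bench, along y at x = -115, from y = -240 to -115. White scale bar along y at x = -72, 16 mm wide, top at 40 mm.
- cradle (a point): aluminium cradle plate, 62 (x) x 116 (y) mm, sloping 0.26 rad down to the robot. Origin: centre of its upper face, 60 mm above the bench; z its normal, x up the slope, y the stand's y. Four corner lugs, 8 mm high, at 34 to 54 mm either way in y, leave 54 mm in x for the rack; mid-sides are open for fingers. The seated rack's origin and axes match these (or half a turn about z).
- knob: upright black knob on the pointer rod's outer end: vertical cylinder 20 mm across, 12 to 52 mm above this origin, which lies on the rod's axis, 60 mm above the bench. Grip it from above. Axes as the stand's. It slides along the stand's y from y = -65 (in, at start) to +70 mm (end stop). A spring draws it in with 2 N at the start plus 40 N/m (6.5 N when 110 mm out): it snaps home if released.
- needle (a point): tip of the red needle, 3.6 mm thick, that reaches from the knob's foot over the scale towards the cradle: 43 mm from the knob's axis in the stand's +x, 6 mm below the rod's axis. Moves with the knob.
- clip: blue mark clip, 20 (x) x 5 (y) x 8 mm, fixed across the top of the scale bar at y = -10 to 45 mm of the stand, which varies. Origin: centre of its underside, 40 mm above the bench; axes as the stand's. The needle lines up with it when both are at the same place along the stand's y.
- yellow_rack: yellow tube rack, same shape and size as the green one (46 x 110 x 30 mm); origin at the centre of its underside. Leave it alone.
- red_rack: red tube rack, same shape and size as the green one; origin at the centre of its underside. Leave it alone.
- beaker: white beaker, 70 mm across, 80 mm high, to the robot's left; origin under its centre. Leave it alone.
- pen: blue marker pen with white cap, 135 mm long, 12 mm thick, lying on the bench near the robot's right; origin under its middle, x along it. Leave it alone.

How it is judged:
On the way, in this order (a step that is already met when the one before it is completed fails the run):
1. the green rack sits flat in the cradle, released, the pointer still in (x of green_rack in the frame of cradle between -0.008 and 0.008 m and y of green_rack in the frame of cradle between -0.012 and 0.012 m and z of green_rack in the frame of cradle between -0.004 and 0.004 m and angle between the y axis of green_rack and the y axis of cradle, either way round below 0.12 rad and angle between the z axis of green_rack and the z axis of cradle, either way round below 0.08 rad and contact force between the fingers and green_rack below 0.1 N and linear speed of green_rack below 0.02 m/s and angle between green_rack's own z axis and vertical below 1 rad and y of knob in the frame of stand below -0.035 m), for 0.3 s.
2. the pointer is pulled out to the mark and held by the gripper, the rack still seated (x of green_rack in the frame of cradle between -0.008 and 0.008 m and y of green_rack in the frame of cradle between -0.012 and 0.012 m and z of green_rack in the frame of cradle between -0.004 and 0.004 m and angle between the y axis of green_rack and the y axis of cradle, either way round below 0.12 rad and angle between the z axis of green_rack and the z axis of cradle, either way round below 0.08 rad and contact force between the fingers and green_rack below 0.1 N and linear speed of green_rack below 0.02 m/s and angle between green_rack's own z axis and vertical below 1 rad and y of needle in the frame of clip between -0.005 and 0.005 m and contact force between the fingers and knob above 1 N and contact force between knob and green_rack below 0.2 N and linear speed of knob below 0.01 m/s and y of knob in the frame of stand above -0.025 m), for 0.3 s.
At the end, for the whole second after the job is handed in: Green rack released, at rest and flat in the cradle (within 8 mm across, 12 mm along, 4 mm in height, 0.12 rad turn, 0.08 rad off flat); needle within 5 mm of the clip along the stand's y, under 10 mm/s, rod out over 40 mm; fingers press the knob (over 1 N), the rack does not (all of step 2); the arm keeps its last pose, push and grip.
It fails at once if the yellow or red rack is shifted more than 30 mm (distance of any of yellow_rack, red_rack from where it was at the start of the episode above 0.03 m).
It fails at once if the beaker or pen is shifted more than 30 mm (distance of any of beaker, pen from where it was at the start of the episode above 0.03 m).
It also fails if it takes over 45 s, if anything falls off the work surface, if the arm or the gripper's body presses on something with over 40 N, if the wrist force passes 120 N, or if a joint passes its speed limit or range.

### The arm

A 6-joint arm with a two-finger parallel gripper is mounted at the origin on the work surface. World frame = base frame: x ahead of the robot, y to its left, z up, the work surface at z = 0. Lengths are in m, angles in rad, forces in N, time in s.
With the tool pointing down it reaches from about 0.375 to 0.9 m from the base axis. Payload 3.1 kg.
Tool frame: the origin (TCP) lies on the centre line of the jaws, within the pads' length; the fingertips stand 14 mm ahead of it and the grasp point (between the pads) lies 5 mm behind it; z points along the fingers, y is the line along which they close (so a half turn about z gives the same grasp; the last joint's range is limited). The gripper opens to 87 mm and grips with 3 to 60 N. Pads are 19 mm wide; open, the fingers measure 117 mm over their backs; the gripper's body (75 mm by 190 mm) begins 51 mm behind the grasp point.
Start: joints at [0.996, 0.527, 1.433, -0, 1.181, -0.178], TCP at [0.242, 0.576, 0.237] pointing down, gripper open.
Joint ranges: [-3.08, 3.08], [-0.75, 2.2], [0.22, 2.44], [-1.43, 4.57], [0, 2.65], [-2.85, 2.85]. Speed limits (rad/s): [2.79, 2.79, 3.14, 3.14, 3.14, 3.14].

### API

Orientations are given as a unit quaternion [x, y, z, w].
In Python, from rig import robot gives the robot as it stands.
- The arm moves only by the tool move_arm, never from a script. Its argument "commands" is a list of rows, each an object with "hand": the finger opening in cm, from 0 to 8.7; "travel": the shift along the tool's x, y, z in cm, a list of three; "twist": the turn, a rotation vector about the tool's x, y, z in degrees, a list of three. In form: [{"hand": hand, "travel": [dx, dy, dz], "twist": [wx, wy, wz]}, ...]. A call has 1 to 5 rows; each row shifts and turns the commanded pose from where the row before left it, along the tool's axes as they then stand; what a row does not reach is not made up. A row lasts 1/12 s, in which the tool goes at most 41.7 mm and 7.16 degrees, less where a joint would pass 70% of its speed; a pose out of reach is approached as far as the arm can. A call is refused whole if a number of a shift passes 4.17 or a number of a turn 7.16, either way. A call with a gripper value outside its range is refused whole. The fingers move at their own pace and stop on an object; "force" is the grip in N (left out, the last holds). Time passes only in rows, so rows that do not move let the fingers close. It gives the time, the measured TCP pose, the force, the opening and the grip force at its end, in the units of the state.
- robot.get_obs(): the state, without advancing time (a new reading comes with each control period).
- robot.camera(name): name is "side" or "top" or "wrist"; returns a dict with "frame" (384x512x3 uint8, red, green, blue), "fov_y" (degrees; the focal length in pixels is half the picture's height over the tangent of half this angle, whatever the lens; pixels are square), "cx", "cy" (the principal point, pixels), "k1" (the pictures are not rectified: a ray, as slopes to the right and down, at radius r is drawn at 1 + k1 r^2 times it, then the intrinsics apply), "extrinsics" (4x4, takes a point from camera to world coordinates); the wrist camera has in their place "T_tool_cam" (4x4, takes a point from camera to tool coordinates, whose origin is the TCP and whose axes are the flange's). Camera axes: x right, y down, z forward; pixel columns grow to the right and rows downward; lengths in m; the calibration is good to about 2 mm. A picture is of the moment at which its call begins: read the wrist's pose just before it. There is no depth.
- robot.hand_in(): hands the job in; it is judged then, once.
The state is a dict: "time": time; "q": joint angles; "joint_velocities": joint speeds; "joint_torque": joint torques, N m; "position": TCP position; "tool_rot": TCP orientation; "ft_force": force on the tool from outside, world axes, zero at the start; "moment": the same for the moment, N m; "grip_width": finger opening in m; "grip_force": force on a finger pad.
Only numpy, scipy, OpenCV 4.12 (cv2) and the standard library are available. Lean on these libraries where they do the work, as an engineer would, in place of code of your own. Each camera call takes 0.05 s, during which the arm holds its last target. There are 200 camera calls.

## Working session

There is one attempt and no reset: what is moved stays moved. The work goes in short steps, Python scripts to look and compute and a tool call to move; the robot and the scene stay as the last step left them, time stands still between calls to the robot, and variables do not carry over. Pictures are saved under pics/ and viewed, at most 12 in all, crops included, and the job is handed in when it is done.

Besides the shell and the picture viewer there is one more tool, called as a command line: name --argument value ..., lists and objects as JSON in quotes. move_arm: Moves the arm, as the interface text tells. Its arguments: {"type":"object","properties":{"commands":{"type":"array"},"force":{"type":"number"}},"required":["commands"]}

```bash
ls; mkdir -p pics
python3 - <<'E'
from rig import robot
import cv2,pickle
o=robot.get_obs();print(o)
d={}
for n in("side","top"):
    c=robot.camera(n);d[n]=c
    cv2.imwrite(f"pics/{n}0.png",cv2.resize(c["frame"][:,:,::-1],(800,600),interpolation=cv2.INTER_CUBIC))
    print(n,{k:v for k,v in c.items() if k!="frame"})
pickle.dump(d,open("c0.pkl","wb"))
E
```

```text
pics
{'time': 0.0, 'q': array([ 9.95491938e-01,  5.28473393e-01,  1.43393054e+00, -1.25973694e-06,
        1.18141736e+00, -1.78502110e-01]), 'joint_velocities': array([-7.27340715e-06, -1.32898447e-03, -7.24438543e-04, -3.55653652e-05,
       -5.29511159e-04, -2.13255640e-04]), 'joint_torque': array([-2.39667343e-04, -4.40041029e+01, -1.76591760e+01,  6.32470055e-02,
        5.82703308e-02, -1.74577690e-04]), 'position': array([0.24111768, 0.57583069, 0.2355582 ]), 'tool_rot': array([ 1.97101730e-01,  9.80382408e-01, -1.03631941e-03, -4.09576128e-04]), 'ft_force': array([0.73918558, 0.2557043 , 0.51799691]), 'moment': array([0.02918953, 0.00911512, 0.01283554]), 'grip_force': 0.0, 'grip_width': 0.0873536718945953}
side {'fov_y': 45.13810262042625, 'cx': 250.7045239184162, 'cy': 190.1705334656154, 'k1': -0.1877677257756502, 'extrinsics': array([[ 0.81340093, -0.39365702,  0.42826753, -0.07118541],
       [-0.5816316 , -0.56195879,  0.58813859, -0.70293157],
       [ 0.00914382, -0.7274864 , -0.68606116,  0.90835885],
       [ 0.        ,  0.        ,  0.        ,  1.        ]])}
top {'fov_y': 43.463326053502, 'cx': 255.53720255063766, 'cy': 188.85542803638293, 'k1': -0.009756744501714829, 'extrinsics': array([[ 0.00837632, -0.98762037,  0.15663922,  0.2538298 ],
       [-0.9998477 , -0.00587358,  0.01643383,  0.01404329],
       [-0.01531035, -0.15675302, -0.98751916,  1.36696396],
       [ 0.        ,  0.        ,  0.        ,  1.        ]])}
```

View pics/top0.png

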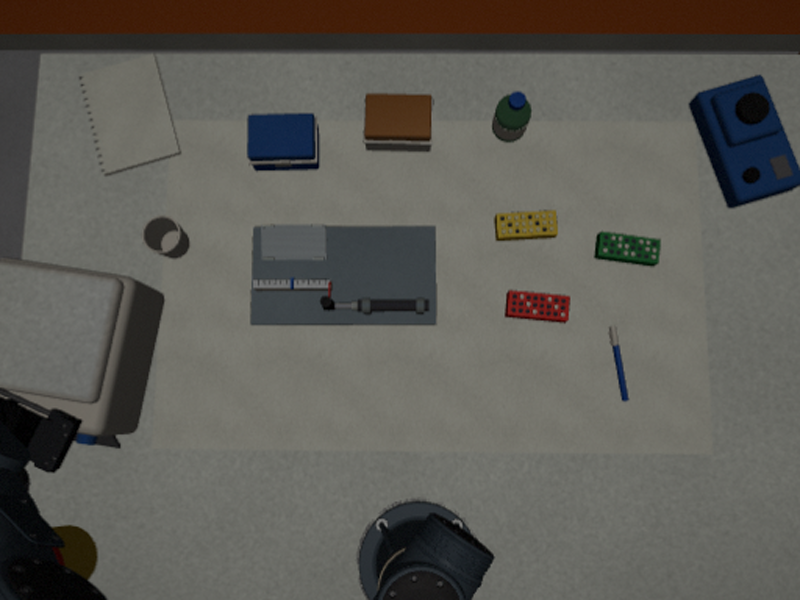

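View pics/side0.png

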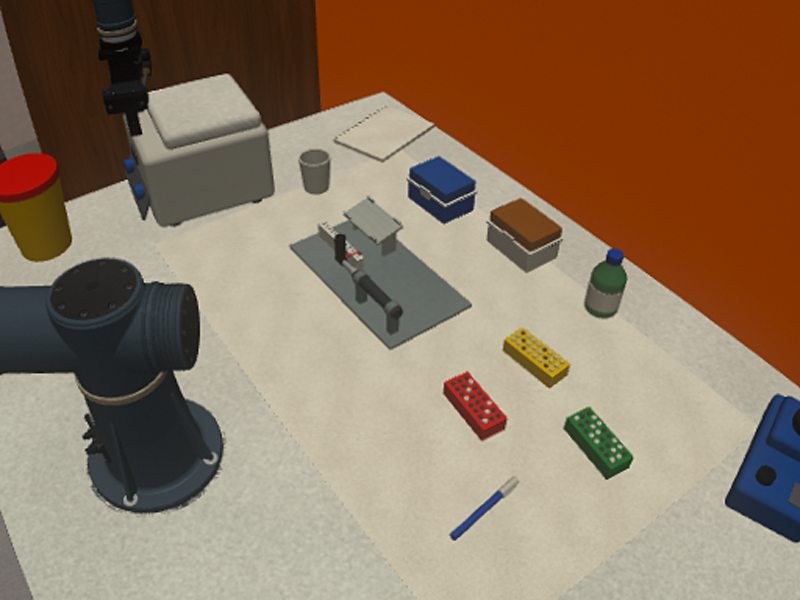

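```bash
cat > h.py <<'E'
import numpy as np,cv2
from scipy.optimize import least_squares
def cam(c,T=None):
    f=c["frame"].shape[0]/2/np.tan(np.radians(c["fov_y"]/2))
    return dict(f=f,cx=c["cx"],cy=c["cy"],k=c["k1"],E=c["extrinsics"] if T is None else T)
def proj(m,P):
    P=np.atleast_2d(P);E=m["E"];p=(P-E[:3,3])@E[:3,:3];s=p[:,:2]/p[:,2:]
    s=s*(1+m["k"]*(s**2).sum(1,keepdims=True))
    return s*m["f"]+[m["cx"],m["cy"]]
def tri(ms,uvs):
    r=least_squares(lambda P:np.concatenate([proj(m,P)[0]-u for m,u in zip(ms,uvs)]),[.5,0,.03]);return r.x,np.abs(r.fun).max()
def atz(m,uv,z):
    r=least_squares(lambda P:proj(m,[P[0],P[1],z])[0]-uv,[.5,0]);return np.append(r.x,z)
def crop(fr,x0,y0,w,h,s):
    im=cv2.resize(fr[y0:y0+h,x0:x0+w,::-1],(w*s,h*s),interpolation=cv2.INTER_CUBIC)
    im=np.clip(im.astype(float)*1.6,0,255).astype(np.uint8)
    for x in range(0,w,10):
        cv2.line(im,(x*s,0),(x*s,6),(0,0,255),1);cv2.putText(im,str(x0+x),(x*s,16),0,.35,(255,0,255),1)
    for y in range(0,h,10):
        cv2.line(im,(0,y*s),(6,y*s),(0,0,255),1);cv2.putText(im,str(y0+y),(8,y*s+4),0,.35,(255,0,255),1)
    return im
E
python3 - <<'E'
from h import *
import pickle
d=pickle.load(open("c0.pkl","rb"));t=d["top"]["frame"];s=d["side"]["frame"]
cv2.imwrite("pics/a.png",crop(t,155,138,130,74,6))
cv2.imwrite("pics/b.png",crop(s,180,112,125,118,5))
cv2.imwrite("pics/c.png",np.hstack([crop(t,375,135,55,55,7),crop(s,355,255,55,55,7)]))
E
```

```text
(no output)
```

View pics/a.png

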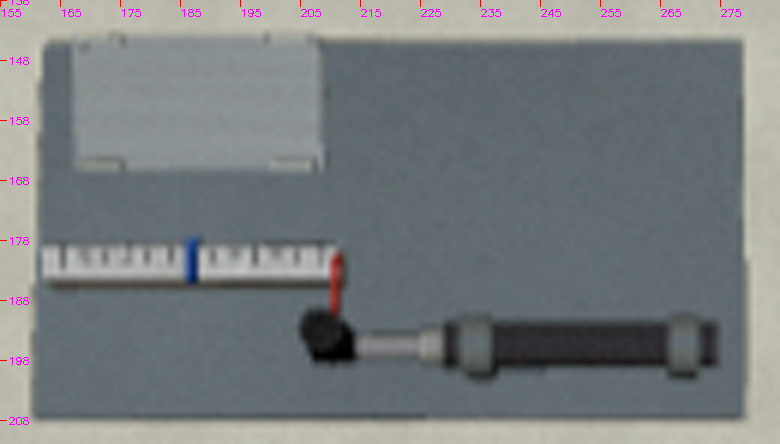

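View pics/b.png

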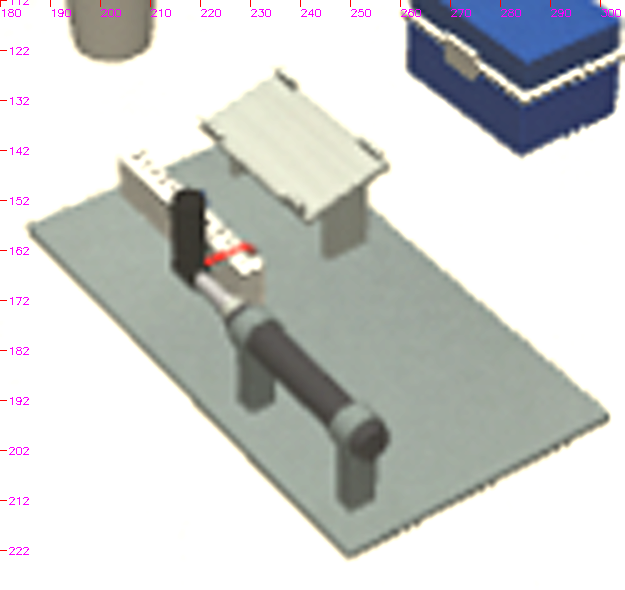

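View pics/c.png

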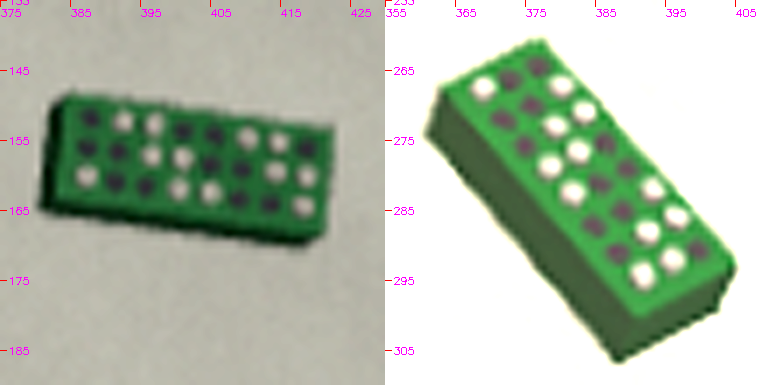

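Top picture: cradle lower edge at crop (75,170)–(322,170), clip (192,260), needle tip (337,255), knob top (320,328). In the side view the cradle corners are (202,125), (305,215), (385,165), (280,72). The green rack is clear of its neighbours in both views, so I'll triangulate and fit.

Run:
```python
from h import *
import pickle
from scipy.spatial.transform import Rotation as R
d=pickle.load(open("c0.pkl","rb"));mt=cam(d["top"]);ms=cam(d["side"])
N=lambda p,x0,y0,s:(np.array(p,float)+.5)/s-.5+[x0,y0]
A=lambda *p:N(p,155,138,6);B=lambda *p:N(p,180,112,5)
Ct=lambda *p:N(p,375,135,7);Cs=lambda *p:N(p,355,255,7)
def rep(n,a,b):
    P,e=tri([mt,ms],[a,b]);print(n,P.round(4),"err %.2f"%e);return P
rk=[(1,1,Ct(68,93),Cs(155,42)),(-1,1,Ct(58,198),Cs(55,88)),(-1,-1,Ct(325,230),Cs(255,316)),(1,-1,Ct(333,127),Cs(352,265))]
for a in rk: rep("rack",a[2],a[3])
def fr(p):
    x,y,z,w=p;c,s=np.cos(w),np.sin(w);o=[]
    for a,b,t,u in rk:
        P=[x+c*a*.023-s*b*.055,y+s*a*.023+c*b*.055,z];o+=list(proj(mt,P)[0]-t)+list(proj(ms,P)[0]-u)
    return o
r=least_squares(fr,[.6,-.4,.03,0]);print("rack fit",r.x.round(4),np.round(r.fun,1))
rep("needle tip",A(337,255),B(253,246));rep("knob top",A(320,328),B(188,196))
# stand
Z=lambda a,b,c=0:np.array([a,b,c])
cr=lambda a,b:np.array([a*.031*np.cos(.26),b*.058,.06+a*.031*np.sin(.26)])
bz=.006
pts=[(cr(-1,1),A(75,170),B(202,125)),(cr(-1,-1),A(322,170),B(305,215)),(cr(1,-1),A(320,38),B(385,165)),(cr(1,1),A(77,38),B(280,72)),
(Z(-.143,.085,bz),A(32,416),B(28,228)),(Z(-.143,-.255,bz),A(745,418),B(350,555)),(Z(.043,-.255,bz),A(743,40),B(608,417)),
(Z(-.115+.043,-.065,.054),A(337,255),B(253,246)),(Z(-.115,-.065,.112),A(320,328),B(188,196))]
for p,a,b in pts[:7]: rep("st",a,b)
def fs(p):
    Rz=R.from_euler('z',p[3]).as_matrix();o=[]
    for P,a,b in pts:
        W=Rz@P+p[:3];o+=list(proj(mt,W)[0]-a)+list(proj(ms,W)[0]-b)
    return o
r=least_squares(fs,[.6,.1,0,0]);print("stand",r.x.round(4));print(np.round(np.reshape(r.fun,(-1,4)),1))
c=atz(mt,A(192,260),.048);w=r.x[3];dd=c[:2]-r.x[:2];print("clip",c,"stand xy",np.cos(w)*dd[0]+np.sin(w)*dd[1],-np.sin(w)*dd[0]+np.cos(w)*dd[1])
```

```text
rack [ 0.5856 -0.3283  0.0276] err 0.32
rack [ 0.5415 -0.3223  0.0293] err 0.38
rack [ 0.5287 -0.429   0.0294] err 0.43
rack [ 0.5716 -0.4347  0.0274] err 0.46
rack fit [ 0.5571 -0.3785  0.028  -0.1284] [-0.7 -0.2  0.3 -0.8 -0.8  0.5 -0.1 -0.1 -0.   1.   0.2  0.9  0.2 -0.
  1.3 -0.1]
needle tip [0.4844 0.1604 0.0574] err 0.39
knob top [0.4423 0.1607 0.113 ] err 0.25
st [0.5265 0.2838 0.0505] err 0.17
st [0.5253 0.1681 0.0562] err 0.12
st [0.5851 0.1697 0.0659] err 0.36
st [0.5847 0.2819 0.0681] err 0.07
st [0.4153 0.3102 0.0032] err 0.39
st [ 0.417  -0.0296  0.0059] err 0.06
st [ 0.5996 -0.0276  0.0054] err 0.62
stand [ 5.566e-01  2.264e-01 -4.000e-04  6.600e-03]
[[-0.2 -0.1 -0.3 -0.3]
 [ 0.1 -0.2  0.6  0.9]
 [ 0.2 -0.5  1.1 -0.6]
 [-1.  -0.4 -0.1 -0.4]
 [-0.5  1.  -0.4 -0.4]
 [-0.1  0.7 -0.5  0.3]
 [-0.1  0.   1.2 -0.3]
 [-0.2  0.4  0.5  0.8]
 [-0.   0.4  0.2  0.4]]
clip [0.48429938 0.22836033 0.048     ] stand xy -0.07223693451270961 0.0024446319681260134
```

```bash
cat >> h.py <<'E'
from scipy.spatial.transform import Rotation as R
def tgt(phi,tilt=0):
    "tool y at world angle phi, z down, tilted about stand y so tool z=-cradle normal"
    c,s=np.cos(phi),np.sin(phi)
    M=np.array([[-s,c,0],[c,s,0],[0,0,-1.]]).T.copy()
    M=np.column_stack([[-s,c,0],[c,s,0],[0,0,-1]])
    return R.from_matrix(M)
def plan(p0,R0,p1,R1,n):
    "rows: equal body twist, travel in current tool axes; prints rounded"
    rv=np.degrees((R0.inv()*R1).as_rotvec())/n
    p=np.array(p0);Rc=R0;out=[]
    for i in range(n):
        t=np.round(Rc.inv().apply((np.array(p1)-p)/(n-i))*100,2)
        w=np.round(rv,2);p=p+Rc.apply(t/100);Rc=Rc*R.from_rotvec(np.radians(w))
        out.append((t.tolist(),w.tolist()))
    for o in out:print(o)
    return p,Rc
def now(robot):
    o=robot.get_obs();return o["position"],R.from_quat(o["tool_rot"]),o
E
python3 - <<'E'
from h import *
p0=np.array([.241,.576,.2356]);R0=R.from_quat([.1971,.9804,0,0])
p1=p0+R0.apply([-.078,-.186,-.06]);print(p1)
plan(p1,R0,[.46,.20,.31],tgt(.0066),10)
E
```

```text
[0.24105808 0.37430717 0.2956    ]
([-2.69, -0.76, -0.14], [0.0, 0.0, 6.69])
([-2.76, -0.44, -0.14], [0.0, 0.0, 6.69])
([-2.8, -0.12, -0.14], [0.0, 0.0, 6.69])
([-2.79, 0.21, -0.15], [0.0, 0.0, 6.69])
([-2.75, 0.53, -0.14], [0.0, 0.0, 6.69])
([-2.67, 0.85, -0.15], [0.0, 0.0, 6.69])
([-2.55, 1.15, -0.14], [0.0, 0.0, 6.69])
([-2.4, 1.44, -0.15], [0.0, 0.0, 6.69])
([-2.21, 1.72, -0.14], [0.0, 0.0, 6.69])
([-2.0, 1.96, -0.15], [0.0, 0.0, 6.69])
```

move_arm --commands '[{"hand": 8.7,"travel": [-1.3,-3.1,-1.0],"twist": [0,0,0]},{"hand": 8.7,"travel": [-1.3,-3.1,-1.0],"twist": [0,0,0]},{"hand": 8.7,"travel": [-1.3,-3.1,-1.0],"twist": [0,0,0]},{"hand": 8.7,"travel": [-1.3,-3.1,-1.0],"twist": [0,0,0]},{"hand": 8.7,"travel": [-1.3,-3.1,-1.0],"twist": [0,0,0]}]'

```text
time: 0.52
position: [0.241, 0.4066, 0.2864]
tool_rot: [0.197, 0.98, -0.001, -0.0]
ft_force: [1.3, -0.5, 0.9]
grip_width: 0.0871
grip_force: 0.0
```

move_arm --commands '[{"hand": 8.7,"travel": [-1.3,-3.1,-1.0],"twist": [0,0,0]},{"hand": 8.7,"travel": [0,0,0],"twist": [0,0,0]}]'

```text
time: 0.68
position: [0.2402, 0.37, 0.2974]
tool_rot: [0.198, 0.98, -0.002, -0.0]
ft_force: [-1.4, 0.5, -0.4]
grip_width: 0.087
grip_force: 0.0
```

move_arm --commands '[{"hand": 8.7,"travel": [-2.7,-0.8,-0.1],"twist": [0,0,6.7]},{"hand": 8.7,"travel": [-2.8,-0.4,-0.1],"twist": [0,0,6.7]},{"hand": 8.7,"travel": [-2.8,-0.1,-0.1],"twist": [0,0,6.7]},{"hand": 8.7,"travel": [-2.8,0.2,-0.1],"twist": [0,0,6.7]},{"hand": 8.7,"travel": [-2.8,0.5,-0.1],"twist": [0,0,6.7]}]'

```text
time: 1.1
position: [0.3526, 0.2862, 0.3014]
tool_rot: [0.474, 0.881, 0.0, -0.0]
ft_force: [-0.1, 0.5, 0.8]
grip_width: 0.0871
grip_force: 0.0
```

move_arm --commands '[{"hand": 8.7,"travel": [-2.7,0.8,-0.1],"twist": [0,0,6.7]},{"hand": 8.7,"travel": [-2.6,1.2,-0.1],"twist": [0,0,6.7]},{"hand": 8.7,"travel": [-2.4,1.4,-0.1],"twist": [0,0,6.7]},{"hand": 8.7,"travel": [-2.2,1.7,-0.1],"twist": [0,0,6.7]},{"hand": 8.7,"travel": [-2.0,2.0,-0.1],"twist": [0,0,6.7]}]'

```text
time: 1.52
position: [0.4623, 0.198, 0.3061]
tool_rot: [0.708, 0.707, -0.0, -0.0]
ft_force: [0.4, 0.6, 0.1]
grip_width: 0.087
grip_force: 0.0
```

move_arm --commands '[{"hand": 8.7,"travel": [0,0,0],"twist": [0,0,0]},{"hand": 8.7,"travel": [0,0,0],"twist": [0,0,0]}]'

```text
time: 1.68
position: [0.4624, 0.1981, 0.306]
tool_rot: [0.706, 0.708, -0.0, -0.0]
ft_force: [0.2, 0.3, 0.8]
grip_width: 0.0871
grip_force: 0.0
```

Run:
```python
from h import *
from rig import robot
import pickle
p,Q,o=now(robot);c=robot.camera("wrist");pickle.dump((p,Q.as_quat(),c),open("w1.pkl","wb"))
print(p,Q.as_quat(),c["T_tool_cam"],c["fov_y"])
cv2.imwrite("pics/w1.png",crop(c["frame"],0,0,512,384,1) if 0 else cv2.resize(c["frame"][:,:,::-1],(800,600),interpolation=cv2.INTER_CUBIC))
```

```text
[0.46238479 0.19807066 0.30595659] [ 7.06025710e-01  7.08186079e-01 -2.07079468e-04 -3.63558255e-04] [[-3.13699009e-04 -9.65704115e-01 -2.59644882e-01  7.13562814e-02]
 [ 9.99999901e-01 -2.21024445e-04 -3.86122620e-04 -8.05805862e-04]
 [ 3.15492337e-04 -2.59644977e-01  9.65704088e-01 -1.49103400e-01]
 [ 0.00000000e+00  0.00000000e+00  0.00000000e+00  1.00000000e+00]] 70.27813877333101
```

View pics/w1.png

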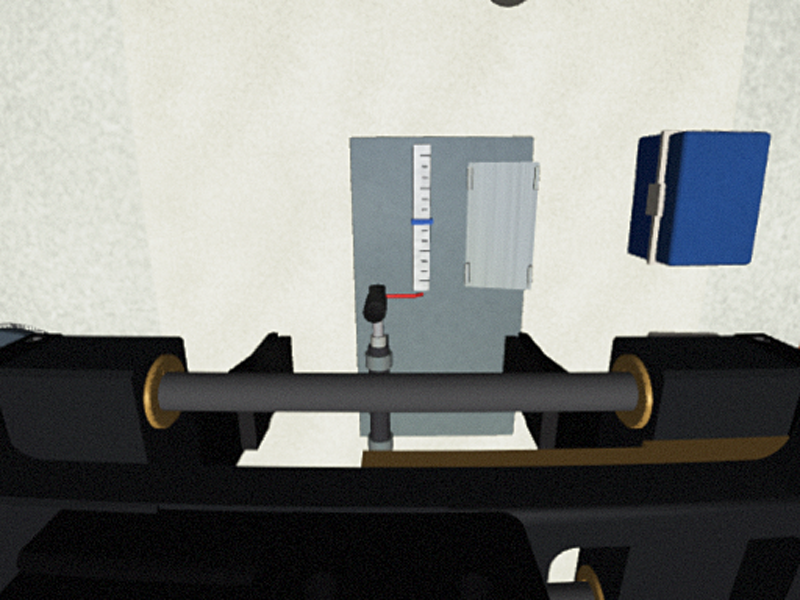

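The wrist view shows the stand square on: cradle corners (467,163), (540,163), (465,287), (530,290), clip (422,221), needle tip (421,294) on the 800-pixel picture. I'll combine the three views.

Run:
```python
from h import *
import pickle
p,q,c=pickle.load(open("w1.pkl","rb"))
T=np.eye(4);T[:3,:3]=R.from_quat(q).as_matrix();T[:3,3]=p;mw=cam(c,T@c["T_tool_cam"])
d=pickle.load(open("c0.pkl","rb"));mt=cam(d["top"]);ms=cam(d["side"])
W=lambda *a:np.array(a)*.64-.2
N=lambda p,x0,y0,s:(np.array(p,float)+.5)/s-.5+[x0,y0]
A=lambda *p:N(p,155,138,6);B=lambda *p:N(p,180,112,5)
cr=lambda a,b:np.array([a*.031*np.cos(.26),b*.058,.06+a*.031*np.sin(.26)])
Z=lambda *a:np.array(a)
obs=[(cr(-1,1),A(75,170),B(202,125),W(467,163)),(cr(-1,-1),A(322,170),B(305,215),W(465,287)),(cr(1,-1),A(320,38),B(385,165),W(530,290)),(cr(1,1),A(77,38),B(280,72),W(540,163)),
(Z(-.143,.085,.006),A(32,416),B(28,228),W(350,137)),(Z(-.143,-.255,.006),A(745,418),B(350,555),None),(Z(.043,-.255,.006),A(743,40),B(608,417),W(513,435)),
(Z(.043,.085,.006),A(40,40),None,W(533,137)),
(Z(-.072,-.065,.054),A(337,255),B(253,246),W(421,294)),(Z(-.115,-.065,.112),A(320,328),B(188,196),W(376,290))]
def f(x,w=(1,1,1)):
    Rz=R.from_euler('z',x[3]).as_matrix();o=[]
    for P,*uv in obs:
        for m,u,k in zip((mt,ms,mw),uv,w):
            o+=list(k*(proj(m,Rz@P+x[:3])[0]-u)) if u is not None else [0,0]
    return o
for w in ((1,1,0),(0,0,1),(1,1,1)):
    r=least_squares(f,[.55,.22,0,0],args=(w,));print(w,r.x.round(4))
    if w[2]:print(np.round(np.reshape(r.fun,(-1,6))[:,4:],1).tolist())
s=r.x
for m,u,n in((mt,A(192,260),'top'),(mw,W(422,221),'wrist')):
    c=atz(m,u,.048);print(n,"clip stand-frame",R.from_euler('z',-s[3]).apply(c-s[:3]).round(4))
n=atz(mw,W(421,294),.056);print("needle wrist",R.from_euler('z',-s[3]).apply(n-s[:3]).round(4))
print("tri cradle low corners top+wrist",tri([mt,mw],[obs[0][1],obs[0][3]]),tri([mt,mw],[obs[1][1],obs[1][3]]))
print("clip tri",tri([mt,mw],[A(192,260),W(422,221)]))
pickle.dump(s,open("stand.pkl","wb"))
# next: to look over rack
plan(p,R.from_quat(q),[.545,-.43,.25],tgt(-.128),20)
```

```text
(1, 1, 0) [ 5.566e-01  2.265e-01 -4.000e-04  6.500e-03]
(0, 0, 1) [ 0.5575  0.2278 -0.0085 -0.0073]
[[1.8, -0.9], [-0.7, -2.6], [-1.1, -1.6], [-0.5, -0.6], [1.8, -1.5], [0.0, 0.0], [-2.6, -2.8], [1.0, 0.3], [0.4, -2.7], [-0.5, 10.4]]
(1, 1, 1) [ 0.5573  0.2281 -0.0045 -0.    ]
[[1.8, -1.1], [-0.2, -2.1], [-0.1, -1.3], [-0.0, -1.1], [1.0, -1.3], [0.0, 0.0], [-1.1, -1.9], [1.3, -0.4], [0.7, -1.9], [-0.5, 11.6]]
top clip stand-frame [-0.073   0.0002  0.0525]
wrist clip stand-frame [-0.0731  0.0031  0.0525]
needle wrist [-0.0734 -0.0663  0.0605]
tri cradle low corners top+wrist (array([0.52467231, 0.28431505, 0.05065504]), np.float64(0.505431905859723)) (array([0.52672703, 0.16824391, 0.05301105]), np.float64(0.18100682709697935))
clip tri (array([0.48497065, 0.23029012, 0.03865273]), np.float64(0.33687235604412535))
([-3.14, 0.4, 0.28], [-0.0, -0.0, 0.38])
([-3.14, 0.42, 0.28], [-0.0, -0.0, 0.38])
([-3.14, 0.45, 0.28], [-0.0, -0.0, 0.38])
([-3.13, 0.47, 0.28], [-0.0, -0.0, 0.38])
([-3.13, 0.49, 0.28], [-0.0, -0.0, 0.38])
([-3.13, 0.51, 0.28], [-0.0, -0.0, 0.38])
([-3.12, 0.53, 0.28], [-0.0, -0.0, 0.38])
([-3.12, 0.55, 0.28], [-0.0, -0.0, 0.38])
([-3.12, 0.57, 0.28], [-0.0, -0.0, 0.38])
([-3.11, 0.59, 0.28], [-0.0, -0.0, 0.38])
([-3.11, 0.61, 0.28], [-0.0, -0.0, 0.38])
([-3.1, 0.63, 0.28], [-0.0, -0.0, 0.38])
([-3.1, 0.65, 0.28], [-0.0, -0.0, 0.38])
([-3.09, 0.67, 0.28], [-0.0, -0.0, 0.38])
([-3.09, 0.69, 0.28], [-0.0, -0.0, 0.38])
([-3.09, 0.71, 0.28], [-0.0, -0.0, 0.38])
([-3.08, 0.74, 0.27], [-0.0, -0.0, 0.38])
([-3.08, 0.75, 0.28], [-0.0, -0.0, 0.38])
([-3.07, 0.78, 0.27], [-0.0, -0.0, 0.38])
([-3.06, 0.8, 0.28], [-0.0, -0.0, 0.38])
```

move_arm --commands '[{"hand": 8.7,"travel": [-3.1,0.5,0.3],"twist": [0,0,0.4]},{"hand": 8.7,"travel": [-3.1,0.5,0.3],"twist": [0,0,0.4]},{"hand": 8.7,"travel": [-3.1,0.5,0.3],"twist": [0,0,0.4]},{"hand": 8.7,"travel": [-3.1,0.5,0.3],"twist": [0,0,0.4]},{"hand": 8.7,"travel": [-3.1,0.5,0.3],"twist": [0,0,0.4]}]'

```text
time: 2.15
position: [0.4838, 0.0437, 0.2913]
tool_rot: [0.717, 0.697, -0.0, -0.001]
ft_force: [0.2, -0.2, -0.0]
grip_width: 0.0868
grip_force: 0.0
```

move_arm --commands '[{"hand": 8.7,"travel": [-3.1,0.5,0.3],"twist": [0,0,0.4]},{"hand": 8.7,"travel": [-3.1,0.5,0.3],"twist": [0,0,0.4]},{"hand": 8.7,"travel": [-3.1,0.5,0.3],"twist": [0,0,0.4]},{"hand": 8.7,"travel": [-3.1,0.5,0.3],"twist": [0,0,0.4]},{"hand": 8.7,"travel": [-3.1,0.5,0.3],"twist": [0,0,0.4]}]'

```text
time: 2.57
position: [0.5025, -0.1122, 0.2763]
tool_rot: [0.729, 0.685, 0.0, -0.001]
ft_force: [-0.1, 0.8, 0.5]
grip_width: 0.0874
grip_force: 0.0
```

move_arm --commands '[{"hand": 8.7,"travel": [-3.1,0.7,0.3],"twist": [0,0,0.4]},{"hand": 8.7,"travel": [-3.1,0.7,0.3],"twist": [0,0,0.4]},{"hand": 8.7,"travel": [-3.1,0.7,0.3],"twist": [0,0,0.4]},{"hand": 8.7,"travel": [-3.1,0.7,0.3],"twist": [0,0,0.4]},{"hand": 8.7,"travel": [-3.1,0.7,0.3],"twist": [0,0,0.4]}]'

```text
time: 2.98
position: [0.5257, -0.2693, 0.2611]
tool_rot: [0.741, 0.672, 0.0, -0.001]
ft_force: [1.2, -0.5, -0.6]
grip_width: 0.087
grip_force: 0.0
```

move_arm --commands '[{"hand": 8.7,"travel": [-3.1,0.7,0.3],"twist": [0,0,0.4]},{"hand": 8.7,"travel": [-3.1,0.7,0.3],"twist": [0,0,0.4]},{"hand": 8.7,"travel": [-3.1,0.7,0.3],"twist": [0,0,0.4]},{"hand": 8.7,"travel": [-3.1,0.7,0.3],"twist": [0,0,0.4]},{"hand": 8.7,"travel": [-3.1,0.7,0.3],"twist": [0,0,0.4]}]'

```text
time: 3.4
position: [0.5434, -0.4271, 0.246]
tool_rot: [0.752, 0.659, 0.0, -0.001]
ft_force: [0.6, -0.8, 0.5]
grip_width: 0.0867
grip_force: 0.0
```

move_arm --commands '[{"hand": 8.7,"travel": [0,0,0],"twist": [0,0,0]},{"hand": 8.7,"travel": [0,0,0],"twist": [0,0,0]}]'

```text
time: 3.57
position: [0.5428, -0.4276, 0.2453]
tool_rot: [0.753, 0.658, 0.0, -0.001]
ft_force: [0.0, 0.8, -0.1]
grip_width: 0.0867
grip_force: 0.0
```

Run:
```python
from h import *
from rig import robot
import pickle
p,Q,o=now(robot);c=robot.camera("wrist");pickle.dump((p,Q.as_quat(),c),open("w2.pkl","wb"))
T=np.eye(4);T[:3,:3]=Q.as_matrix();T[:3,3]=p;mw=cam(c,T@c["T_tool_cam"])
print(p,proj(mw,[.557,-.3785,.03]))
h=cv2.cvtColor(c["frame"],cv2.COLOR_RGB2HSV);m=((h[...,0]>45)&(h[...,0]<85)&(h[...,1]>110)).astype(np.uint8)
n,l,s,_=cv2.connectedComponentsWithStats(m);print(s[1:][s[1:,4]>60])
x0=max(0,int(proj(mw,[.557,-.3785,.03])[0,0])-50);y0=max(0,int(proj(mw,[.557,-.3785,.03])[0,1])-60)
cv2.imwrite("pics/w2.png",crop(c["frame"],x0,y0,110,118,5))
```

```text
[ 0.54278508 -0.42755141  0.24532663] [[260.97934679 131.14253049]]
[[ 244   87   35   84 1874]]
```

View pics/w2.png

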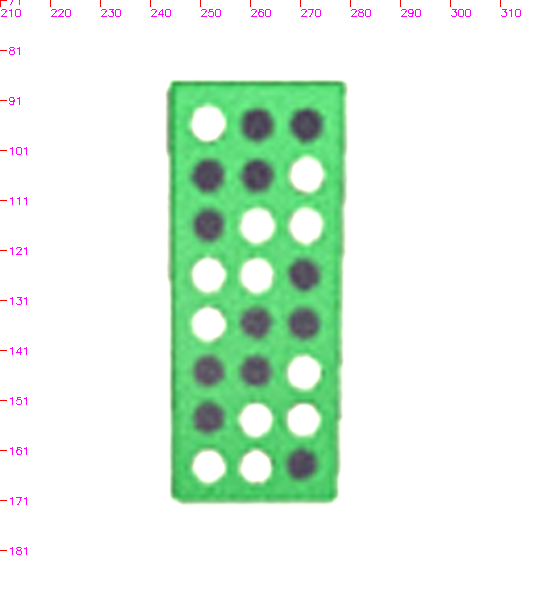

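The wrist crop shows the rack's top face with corners at (173,83), (343,83), (336,500), (172,500), almost square to the tool. Next: fit it and plan the descent and the lift.

Run:
```python
from h import *
import pickle
p,q,c=pickle.load(open("w2.pkl","rb"));Q=R.from_quat(q)
T=np.eye(4);T[:3,:3]=Q.as_matrix();T[:3,3]=p;mw=cam(c,T@c["T_tool_cam"])
N=lambda *p:(np.array(p)+.5)/5-.5+[210,71]
ob=[(-1,1,N(173,83)),(1,1,N(343,83)),(1,-1,N(336,500)),(-1,-1,N(172,500))]
def f(v,z):
    c,s=np.cos(v[2]),np.sin(v[2])
    return np.concatenate([proj(mw,[v[0]+c*a*.023-s*b*.055,v[1]+s*a*.023+c*b*.055,z if z else v[3]])[0]-u for a,b,u in ob])
r=least_squares(f,[.55,-.38,-.1],args=(.03,));print(r.x.round(4),r.fun.round(1))
r2=least_squares(f,[.55,-.38,-.1,.03],args=(None,));print("free z",r2.x.round(4),r2.fun.round(1))
v=.5*(r.x+[.557,-.3785,-.128]);print("use",v)
Rt=tgt(v[2]);print((Q.inv()*Rt).as_rotvec(degrees=True))
plan(p,Q,[v[0],v[1],.10],Rt,5);E=None
```

```text
[ 0.5569 -0.3775 -0.1387] [-1.2 -0.8  1.1 -0.7  0.5  1.  -0.5  0.8]
free z [ 0.557  -0.3778 -0.1387  0.0212] [-0.7  0.1  0.7  0.2  0.1 -0.1 -0.1 -0.2]
use [ 0.5569453  -0.37800976 -0.13332967]
[-0.07383698 -0.10048385 -0.09236968]
([1.01, 0.15, 2.91], [-0.01, -0.02, -0.02])
([1.02, 0.15, 2.91], [-0.01, -0.02, -0.02])
([1.02, 0.15, 2.91], [-0.01, -0.02, -0.02])
([1.02, 0.15, 2.9], [-0.01, -0.02, -0.02])
([1.01, 0.15, 2.91], [-0.01, -0.02, -0.02])
```

move_arm --commands '[{"hand": 8.7,"travel": [1.0,0.15,2.9],"twist": [0,0,0]},{"hand": 8.7,"travel": [1.0,0.15,2.9],"twist": [0,0,0]},{"hand": 8.7,"travel": [1.0,0.15,2.9],"twist": [0,0,0]},{"hand": 8.7,"travel": [1.0,0.15,2.9],"twist": [0,0,0]},{"hand": 8.7,"travel": [1.0,0.15,2.9],"twist": [0,0,0]}]'

```text
time: 4.03
position: [0.5573, -0.376, 0.1011]
tool_rot: [0.752, 0.659, 0.0, -0.0]
ft_force: [-0.7, -0.1, 0.0]
grip_width: 0.0872
grip_force: 0.0
```

move_arm --commands '[{"hand": 8.7,"travel": [0,0,2.0],"twist": [0,0,0]},{"hand": 8.7,"travel": [0,0,2.0],"twist": [0,0,0]},{"hand": 8.7,"travel": [0,0,2.0],"twist": [0,0,0]},{"hand": 8.7,"travel": [0,0,2.0],"twist": [0,0,0]},{"hand": 8.7,"travel": [0,0,0],"twist": [0,0,0]}]'

```text
time: 4.45
position: [0.555, -0.3744, 0.018]
tool_rot: [0.752, 0.659, -0.0, -0.005]
ft_force: [0.4, 0.8, -0.5]
grip_width: 0.0872
grip_force: 0.0
```

move_arm --commands '[{"hand": 3.5,"travel": [0,0,0],"twist": [0,0,0]},{"hand": 3.5,"travel": [0,0,0],"twist": [0,0,0]},{"hand": 3.5,"travel": [0,0,0],"twist": [0,0,0]},{"hand": 3.5,"travel": [0,0,0],"twist": [0,0,0]},{"hand": 3.5,"travel": [0,0,0],"twist": [0,0,0]}]' --force 25

```text
time: 4.87
position: [0.5575, -0.3797, 0.023]
tool_rot: [0.753, 0.658, 0.0, 0.001]
ft_force: [-0.3, 0.2, 1.1]
grip_width: 0.0617
grip_force: 0.0
```

move_arm --commands '[{"hand": 3.5,"travel": [0,0,0],"twist": [0,0,0]},{"hand": 3.5,"travel": [0,0,0],"twist": [0,0,0]},{"hand": 3.5,"travel": [0,0,0],"twist": [0,0,0]}]'

```text
time: 5.12
position: [0.5571, -0.3795, 0.022]
tool_rot: [0.753, 0.658, 0.0, 0.0]
ft_force: [0.4, 0.2, 2.2]
grip_width: 0.0459
grip_force: 25.0
```

```bash
cat >> h.py <<'E'
S=np.array([.557,.2272,0.]);YAW=.003
def cradleR():
    return R.from_euler('z',YAW)*R.from_matrix(np.column_stack([[0,1,0],[np.cos(.26),0,np.sin(.26)],[np.sin(.26),0,-np.cos(.26)]]))
NRM=lambda:-cradleR().as_matrix()[:,2]
E
python3 - <<'E'
from h import *
from rig import robot
p,Q,o=now(robot);print(p,Q.as_quat(),o["ft_force"])
p1=p+[0,0,.17]
C=S+[0,0,.06];h=C+.082*NRM()+cradleR().apply([-.0015,0,0]);print("hover",h)
a=plan(p1,Q,[.536,h[1]-.03,.2],cradleR(),20);print(a[0])
E
```

```text
[ 0.55709742 -0.37952163  0.02201848] [7.53281544e-01 6.57698072e-01 9.21990408e-05 3.91567008e-04] [0.38288497 0.17493781 2.21941046]
hover [0.53592399 0.22563677 0.13924398]
([2.84, -0.49, -0.04], [-0.74, 0.05, -0.39])
([2.84, -0.47, -0.05], [-0.74, 0.05, -0.39])
([2.84, -0.45, -0.05], [-0.74, 0.05, -0.39])
([2.84, -0.43, -0.05], [-0.74, 0.05, -0.39])
([2.85, -0.41, -0.05], [-0.74, 0.05, -0.39])
([2.85, -0.39, -0.06], [-0.74, 0.05, -0.39])
([2.85, -0.37, -0.06], [-0.74, 0.05, -0.39])
([2.86, -0.35, -0.06], [-0.74, 0.05, -0.39])
([2.86, -0.33, -0.06], [-0.74, 0.05, -0.39])
([2.86, -0.31, -0.07], [-0.74, 0.05, -0.39])
([2.86, -0.29, -0.07], [-0.74, 0.05, -0.39])
([2.86, -0.27, -0.07], [-0.74, 0.05, -0.39])
([2.87, -0.25, -0.07], [-0.74, 0.05, -0.39])
([2.87, -0.23, -0.07], [-0.74, 0.05, -0.39])
([2.87, -0.21, -0.07], [-0.74, 0.05, -0.39])
([2.87, -0.19, -0.07], [-0.74, 0.05, -0.39])
([2.87, -0.17, -0.07], [-0.74, 0.05, -0.39])
([2.87, -0.16, -0.07], [-0.74, 0.05, -0.39])
([2.88, -0.13, -0.07], [-0.74, 0.05, -0.39])
([2.87, -0.11, -0.06], [-0.74, 0.05, -0.39])
[0.5360529  0.19558657 0.19996296]
```

move_arm --commands '[{"hand": 3.5,"travel": [0,0,-2.0],"twist": [0,0,0]},{"hand": 3.5,"travel": [0,0,-3.0],"twist": [0,0,0]},{"hand": 3.5,"travel": [0,0,-4.0],"twist": [0,0,0]},{"hand": 3.5,"travel": [0,0,-4.0],"twist": [0,0,0]},{"hand": 3.5,"travel": [0,0,-4.0],"twist": [0,0,0]}]'

```text
time: 5.53
position: [0.5561, -0.3786, 0.1921]
tool_rot: [0.753, 0.658, -0.0, -0.001]
ft_force: [-0.2, -0.8, -2.6]
grip_width: 0.0459
grip_force: 25.0
```

move_arm --commands '[{"hand": 3.5,"travel": [2.85,-0.45,-0.05],"twist": [-0.74,0.05,-0.39]},{"hand": 3.5,"travel": [2.85,-0.45,-0.05],"twist": [-0.74,0.05,-0.39]},{"hand": 3.5,"travel": [2.85,-0.45,-0.05],"twist": [-0.74,0.05,-0.39]},{"hand": 3.5,"travel": [2.85,-0.45,-0.05],"twist": [-0.74,0.05,-0.39]},{"hand": 3.5,"travel": [2.85,-0.45,-0.05],"twist": [-0.74,0.05,-0.39]}]'

```text
time: 5.95
position: [0.5509, -0.2336, 0.1933]
tool_rot: [0.742, 0.67, 0.023, 0.022]
ft_force: [0.5, -0.8, -1.5]
grip_width: 0.0459
grip_force: 25.0
```

move_arm --commands '[{"hand": 3.5,"travel": [2.85,-0.35,-0.05],"twist": [-0.74,0.05,-0.39]},{"hand": 3.5,"travel": [2.85,-0.35,-0.05],"twist": [-0.74,0.05,-0.39]},{"hand": 3.5,"travel": [2.85,-0.35,-0.05],"twist": [-0.74,0.05,-0.39]},{"hand": 3.5,"travel": [2.85,-0.35,-0.05],"twist": [-0.74,0.05,-0.39]},{"hand": 3.5,"travel": [2.85,-0.35,-0.05],"twist": [-0.74,0.05,-0.39]}]'

```text
time: 6.37
position: [0.5457, -0.0901, 0.1947]
tool_rot: [0.729, 0.682, 0.046, 0.045]
ft_force: [1.3, -0.6, -1.3]
grip_width: 0.0458
grip_force: 25.0
```

move_arm --commands '[{"hand": 3.5,"travel": [2.85,-0.25,-0.05],"twist": [-0.74,0.05,-0.39]},{"hand": 3.5,"travel": [2.85,-0.25,-0.05],"twist": [-0.74,0.05,-0.39]},{"hand": 3.5,"travel": [2.85,-0.25,-0.05],"twist": [-0.74,0.05,-0.39]},{"hand": 3.5,"travel": [2.85,-0.25,-0.05],"twist": [-0.74,0.05,-0.39]},{"hand": 3.5,"travel": [2.85,-0.25,-0.05],"twist": [-0.74,0.05,-0.39]}]'

```text
time: 6.78
position: [0.5405, 0.0527, 0.1959]
tool_rot: [0.715, 0.692, 0.068, 0.068]
ft_force: [1.1, 0.3, -1.9]
grip_width: 0.0459
grip_force: 25.0
```

move_arm --commands '[{"hand": 3.5,"travel": [2.85,-0.15,-0.05],"twist": [-0.74,0.05,-0.39]},{"hand": 3.5,"travel": [2.85,-0.15,-0.05],"twist": [-0.74,0.05,-0.39]},{"hand": 3.5,"travel": [2.85,-0.15,-0.05],"twist": [-0.74,0.05,-0.39]},{"hand": 3.5,"travel": [2.85,-0.15,-0.05],"twist": [-0.74,0.05,-0.39]},{"hand": 3.5,"travel": [2.85,-0.15,-0.05],"twist": [-0.74,0.05,-0.39]}]'

```text
time: 7.2
position: [0.5353, 0.1951, 0.1968]
tool_rot: [0.701, 0.702, 0.091, 0.091]
ft_force: [1.1, -0.4, -2.4]
grip_width: 0.0461
grip_force: 25.0
```

move_arm --commands '[{"hand": 3.5,"travel": [0,0,0],"twist": [0,0,0]},{"hand": 3.5,"travel": [0,0,0],"twist": [0,0,0]},{"hand": 3.5,"travel": [0,0,0],"twist": [0,0,0]}]'

```text
time: 7.45
position: [0.5356, 0.1937, 0.1969]
tool_rot: [0.7, 0.702, 0.09, 0.091]
ft_force: [-0.3, 0.2, -2.4]
grip_width: 0.0462
grip_force: 25.0
```

Run:
```python
from h import *
from rig import robot
p,Q,o=now(robot);print(p,Q.as_quat(),o["ft_force"])
C=S+[0,0,.06]
h=C+.052*NRM()+cradleR().apply([-.0015,0,0]);print("hover",h)
a=plan(p,Q,h,cradleR(),5);print(a[0])
```

```text
[0.53561178 0.19373868 0.19688616] [0.70040209 0.7021364  0.09047804 0.09085771] [-0.30663775  0.23543563 -2.41200271]
hover [0.54363637 0.2256599  0.11025228]
([0.64, -0.28, 1.72], [-0.03, 0.01, -0.0])
([0.64, -0.29, 1.72], [-0.03, 0.01, -0.0])
([0.64, -0.29, 1.71], [-0.03, 0.01, -0.0])
([0.64, -0.28, 1.72], [-0.03, 0.01, -0.0])
([0.63, -0.29, 1.71], [-0.03, 0.01, -0.0])
[0.54361595 0.22561424 0.11026265]
```

move_arm --commands '[{"hand": 3.5,"travel": [0.6,-0.3,1.7],"twist": [0,0,0]},{"hand": 3.5,"travel": [0.6,-0.3,1.7],"twist": [0,0,0]},{"hand": 3.5,"travel": [0.7,-0.3,1.7],"twist": [0,0,0]},{"hand": 3.5,"travel": [0.6,-0.3,1.7],"twist": [0,0,0]},{"hand": 3.5,"travel": [0.7,-0.2,1.8],"twist": [-0.15,0,0]}]'

```text
time: 7.87
position: [0.5451, 0.2244, 0.1099]
tool_rot: [0.701, 0.701, 0.092, 0.092]
ft_force: [0.2, 0.0, -1.5]
grip_width: 0.0456
grip_force: 25.0
```

move_arm --commands '[{"hand": 3.5,"travel": [0,0,0],"twist": [0,0,0]},{"hand": 3.5,"travel": [0,0,0],"twist": [0,0,0]},{"hand": 3.5,"travel": [0,0,0],"twist": [0,0,0]}]'

```text
time: 8.12
position: [0.5452, 0.225, 0.1112]
tool_rot: [0.701, 0.701, 0.092, 0.092]
ft_force: [-0.8, 0.2, -2.2]
grip_width: 0.0458
grip_force: 25.0
```

Run:
```python
from h import *
from rig import robot
p,Q,o=now(robot);C=S+[0,0,.06]
rel=cradleR().inv().apply(p-C)*1000;print(p,"tool-axes rel to cradle mm",rel.round(1),(cradleR().inv()*Q).as_rotvec(degrees=True).round(2),o["ft_force"])
import pickle
c=robot.camera("side");m=cam(c)
cv2.imwrite("pics/s3.png",crop(c["frame"],195,90,85,75,7))
# predicted rack top corners, cradle corners
cr=cradleR()
for a in(-1,1):
  for b in(-1,1):
    top=p+Q.apply([.0015+b*.055,a*.023,.022-.03]);bot=p+Q.apply([.0015+b*.055,a*.023,.022]);pl=C+cr.apply([b*.058,a*.031,0])
    print(a,b,[((proj(m,x)[0]-[195,90])*7).round(0).tolist() for x in(top,bot,pl)])
```

```text
[0.54516803 0.22498769 0.11115519] tool-axes rel to cradle mm [ -2.2   1.7 -52.5] [-0.1  -0.05  0.13] [-0.76512244  0.15128627 -2.19916533]
-1 -1 [[306.0, 343.0], [322.0, 393.0], [323.0, 457.0]]
-1 1 [[161.0, 217.0], [178.0, 266.0], [173.0, 322.0]]
1 -1 [[395.0, 283.0], [409.0, 333.0], [438.0, 377.0]]
1 1 [[246.0, 160.0], [262.0, 210.0], [284.0, 247.0]]
```

View pics/s3.png

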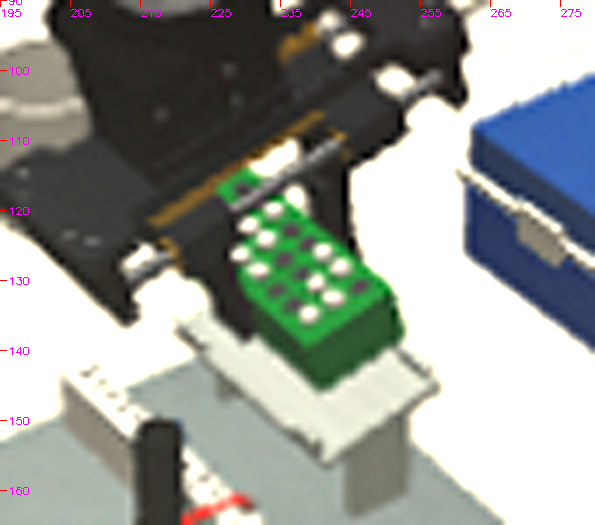

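The side view shows the rack 30 mm above the plate and parallel to it. Its near bottom corner is at (322,390), against a predicted (322,393), and the plate's near corner is at (325,462). I'm lowering.

move_arm --commands '[{"hand": 3.5,"travel": [0.05,-0.1,0.8],"twist": [0,0,0]},{"hand": 3.5,"travel": [0.05,-0.1,0.8],"twist": [0,0,0]},{"hand": 3.5,"travel": [0,0,0.6],"twist": [0,0,0]},{"hand": 3.5,"travel": [0,0,0.4],"twist": [0,0,0]},{"hand": 3.5,"travel": [0,0,0.2],"twist": [0,0,0]}]'

```text
time: 8.58
position: [0.5497, 0.2269, 0.0821]
tool_rot: [0.7, 0.702, 0.092, 0.092]
ft_force: [0.5, 0.1, -2.2]
grip_width: 0.0458
grip_force: 25.0
```

move_arm --commands '[{"hand": 3.5,"travel": [0,0,0],"twist": [0,0,0]},{"hand": 3.5,"travel": [0,0,0],"twist": [0,0,0]},{"hand": 3.5,"travel": [0,0,0],"twist": [0,0,0]}]'

```text
time: 8.83
position: [0.55, 0.2271, 0.0831]
tool_rot: [0.7, 0.702, 0.092, 0.092]
ft_force: [0.5, 0.1, -2.2]
grip_width: 0.0462
grip_force: 25.0
```

```bash
cat > rel.py <<'E'
from h import *
from rig import robot
p,Q,o=now(robot);C=S+[0,0,.06]
rel=cradleR().inv().apply(p-C)*1000;print(p,rel.round(1),(cradleR().inv()*Q).as_rotvec(degrees=True).round(2),o["ft_force"].round(1),o["moment"].round(2))
E
python3 rel.py
```

```text
[0.55000467 0.22708597 0.08313771] [ -0.1  -0.8 -24.2] [-0.09 -0.02  0.05] [ 0.5  0.1 -2.2] [-0.03  0.31  0.04]
```

move_arm --commands '[{"hand": 3.5,"travel": [-0.1,0.05,0.15],"twist": [0,0,0]},{"hand": 3.5,"travel": [0,0,0],"twist": [0,0,0]},{"hand": 3.5,"travel": [0,0,0],"twist": [0,0,0]}]'

```text
time: 9.08
position: [0.5509, 0.226, 0.0819]
tool_rot: [0.7, 0.702, 0.092, 0.092]
ft_force: [0.3, -0.9, -2.4]
grip_width: 0.0459
grip_force: 25.0
```

move_arm --commands '[{"hand": 3.5,"travel": [0,0,0.1],"twist": [0,0,0]},{"hand": 3.5,"travel": [0,0,0],"twist": [0,0,0]},{"hand": 3.5,"travel": [0,0,0],"twist": [0,0,0]}]'

```text
time: 9.33
position: [0.5511, 0.226, 0.0813]
tool_rot: [0.7, 0.702, 0.092, 0.092]
ft_force: [-1.4, -1.1, 3.1]
grip_width: 0.0457
grip_force: 25.0
```

```bash
python3 rel.py
```

```text
[0.5511167  0.22599892 0.08128501] [ -1.2  -0.2 -22.1] [-0.11 -0.03  0.06] [-1.4 -1.1  3.1] [-0.11  0.5  -0.05]
```

Contact came at the expected height (−22.1 mm, +5 N). Releasing and backing off along the normal.

move_arm --commands '[{"hand": 7.0,"travel": [0,0,0],"twist": [0,0,0]},{"hand": 7.0,"travel": [0,0,0],"twist": [0,0,0]},{"hand": 7.0,"travel": [0,0,0],"twist": [0,0,0]},{"hand": 7.0,"travel": [0,0,0],"twist": [0,0,0]},{"hand": 7.0,"travel": [0,0,0],"twist": [0,0,0]}]'

```text
time: 9.75
position: [0.5512, 0.226, 0.0807]
tool_rot: [0.7, 0.702, 0.092, 0.092]
ft_force: [1.0, 0.3, -0.1]
grip_width: 0.0679
grip_force: 0.0
```

move_arm --commands '[{"hand": 7.0,"travel": [0,0,-1.0],"twist": [0,0,0]},{"hand": 7.0,"travel": [0,0,-2.0],"twist": [0,0,0]},{"hand": 7.0,"travel": [0,0,-3.0],"twist": [0,0,0]},{"hand": 7.0,"travel": [0,0,-3.0],"twist": [0,0,0]},{"hand": 7.0,"travel": [0,0,-3.0],"twist": [0,0,0]}]'

```text
time: 10.17
position: [0.5192, 0.2259, 0.1981]
tool_rot: [0.7, 0.702, 0.092, 0.092]
ft_force: [0.8, 0.2, 0.5]
grip_width: 0.0703
grip_force: 0.0
```

Run:
```python
from h import *
from rig import robot
p,Q,o=now(robot);print(p,o["grip_width"])
K=[S[0]-.115,S[1]-.065,.20]
plan(p,Q,K,tgt(np.pi/2+YAW),16)
C=S+[0,0,.06]
cs,ct=robot.camera("side"),robot.camera("top");m=cam(cs);mt=cam(ct)
cr=cradleR()
for n,mm,x0,y0 in(("s",m,195,90),("t",mt,155,135)):
  print(n,[((proj(mm,C+cr.apply([b*.055,a*.023,-.03]))[0]-[x0,y0])*5).round(0).tolist() for a in(-1,1) for b in(-1,1)])
cv2.imwrite("pics/seat.png",np.hstack([crop(cs["frame"],195,90,80,75,5),crop(ct["frame"],155,135,80,75,5)]))
```

```text
[0.51916728 0.22586929 0.19809881] 0.07031361078016161
([-0.4, -0.46, -0.14], [0.73, 0.73, -5.59])
([-0.35, -0.5, -0.13], [0.73, 0.73, -5.59])
([-0.3, -0.54, -0.13], [0.73, 0.73, -5.59])
([-0.24, -0.56, -0.13], [0.73, 0.73, -5.59])
([-0.18, -0.59, -0.12], [0.73, 0.73, -5.59])
([-0.12, -0.6, -0.12], [0.73, 0.73, -5.59])
([-0.06, -0.61, -0.11], [0.73, 0.73, -5.59])
([-0.0, -0.62, -0.1], [0.73, 0.73, -5.59])
([0.06, -0.61, -0.1], [0.73, 0.73, -5.59])
([0.12, -0.61, -0.09], [0.73, 0.73, -5.59])
([0.18, -0.59, -0.08], [0.73, 0.73, -5.59])
([0.24, -0.57, -0.07], [0.73, 0.73, -5.59])
([0.29, -0.55, -0.06], [0.73, 0.73, -5.59])
([0.35, -0.52, -0.04], [0.73, 0.73, -5.59])
([0.4, -0.48, -0.03], [0.73, 0.73, -5.59])
([0.44, -0.45, -0.03], [0.73, 0.73, -5.59])
s [[227.0, 282.0], [124.0, 191.0], [290.0, 239.0], [184.0, 151.0]]
t [[253.0, 141.0], [52.0, 141.0], [252.0, 57.0], [51.0, 57.0]]
```

View pics/seat.png

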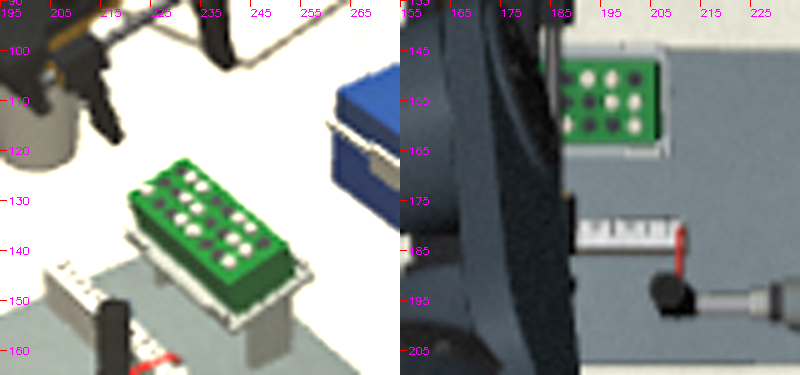

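The rack is down on the plate and parallel to it: its top corners in the side half are at about (130,195), (235,285), (292,248), (185,160), within 1–2 native pixels of the seated prediction, with the lugs around it. For the knob I'll use the grasp whose wrist camera faces the needle (tool y along −y).

Run:
```python
from h import *
from rig import robot
import pickle
p,Q,o=now(robot)
K=R.from_euler('z',YAW).apply([-.115,-.065,.15])+S;print(K)
plan(p,Q,K,tgt(-np.pi/2+YAW),14)
d=pickle.load(open("c0.pkl","rb"));mt=cam(d["top"]);pw,q,cw=pickle.load(open("w1.pkl","rb"))
T=np.eye(4);T[:3,:3]=R.from_quat(q).as_matrix();T[:3,3]=pw;mw=cam(cw,T@cw["T_tool_cam"])
for n,m,f,(a,b,c,e) in(("top",mt,d["top"]["frame"],(175,188,176,186)),("wrist",mw,cw["frame"],(136,194,262,280))):
    def cen(ch):
        g=f.astype(float);x0,x1,y0,y1=(160,215,174,192) if n=="top" else (245,280,130,200)
        g=g[y0:y1,x0:x1];w=np.clip(g[...,ch]-np.delete(g,ch,2).max(2)-40,0,None)
        yy,xx=np.mgrid[y0:y1,x0:x1];return np.array([(w*xx).sum(),(w*yy).sum()])/w.sum(),w.sum()
    (cl,_),(ne,_)=cen(2),cen(0)
    P,N=atz(m,cl,.047),atz(m,ne,.054);print(n,cl,ne,P,N,"dy",P[1]-N[1])
```

```text
[0.44219552 0.16185529 0.15      ]
([-0.46, -0.65, 0.21], [0.86, -0.88, 6.38])
([-0.53, -0.59, 0.22], [0.86, -0.88, 6.38])
([-0.59, -0.52, 0.24], [0.86, -0.88, 6.38])
([-0.64, -0.45, 0.26], [0.86, -0.88, 6.38])
([-0.68, -0.37, 0.27], [0.86, -0.88, 6.38])
([-0.71, -0.29, 0.29], [0.86, -0.88, 6.38])
([-0.74, -0.21, 0.3], [0.86, -0.88, 6.38])
([-0.75, -0.12, 0.32], [0.86, -0.88, 6.38])
([-0.75, -0.03, 0.33], [0.86, -0.88, 6.38])
([-0.75, 0.06, 0.34], [0.86, -0.88, 6.38])
([-0.73, 0.15, 0.35], [0.86, -0.88, 6.38])
([-0.7, 0.23, 0.36], [0.86, -0.88, 6.38])
([-0.66, 0.31, 0.36], [0.86, -0.88, 6.38])
([-0.62, 0.39, 0.37], [0.86, -0.88, 6.38])<stdin>:13: RuntimeWarning: invalid value encountered in divide
Traceback (most recent call last):
  File "h.py", line 13, in atz
    r=least_squares(lambda P:proj(m,[P[0],P[1],z])[0]-uv,[.5,0]);return np.append(r.x,z)
ValueError: Residuals are not finite in the initial point.
```

move_arm --commands '[{"hand": 5.5,"travel": [-0.5,-0.6,0.2],"twist": [0.86,-0.88,6.38]},{"hand": 5.5,"travel": [-0.5,-0.6,0.2],"twist": [0.86,-0.88,6.38]},{"hand": 5.5,"travel": [-0.6,-0.5,0.2],"twist": [0.86,-0.88,6.38]},{"hand": 5.5,"travel": [-0.6,-0.5,0.3],"twist": [0.86,-0.88,6.38]},{"hand": 5.5,"travel": [-0.7,-0.4,0.3],"twist": [0.86,-0.88,6.38]}]'

```text
time: 10.68
position: [0.4907, 0.2028, 0.178]
tool_rot: [0.873, 0.479, 0.061, 0.063]
ft_force: [-1.0, 0.3, -0.0]
grip_width: 0.0555
grip_force: 0.0
```

move_arm --commands '[{"hand": 5.5,"travel": [-0.7,-0.3,0.3],"twist": [0.86,-0.88,6.38]},{"hand": 5.5,"travel": [-0.7,-0.2,0.3],"twist": [0.86,-0.88,6.38]},{"hand": 5.5,"travel": [-0.8,-0.1,0.3],"twist": [0.86,-0.88,6.38]},{"hand": 5.5,"travel": [-0.8,0,0.3],"twist": [0.86,-0.88,6.38]},{"hand": 5.5,"travel": [-0.8,0.1,0.3],"twist": [0.86,-0.88,6.38]}]'

```text
time: 11.1
position: [0.4618, 0.1783, 0.1605]
tool_rot: [0.975, 0.22, 0.025, 0.03]
ft_force: [-0.2, -0.2, -0.0]
grip_width: 0.0551
grip_force: 0.0
```

move_arm --commands '[{"hand": 5.5,"travel": [-0.7,0.2,0.3],"twist": [0.86,-0.88,6.38]},{"hand": 5.5,"travel": [-0.7,0.2,0.3],"twist": [0.86,-0.88,6.38]},{"hand": 5.5,"travel": [-0.7,0.3,0.3],"twist": [0.86,-0.88,6.38]},{"hand": 5.5,"travel": [-0.6,0.4,0.3],"twist": [0.86,-0.88,6.38]},{"hand": 5.5,"travel": [0,0,0],"twist": [0,0,0]}]'

```text
time: 11.52
position: [0.4385, 0.1589, 0.148]
tool_rot: [1.0, -0.0, -0.006, 0.002]
ft_force: [-0.1, -0.8, 0.1]
grip_width: 0.0551
grip_force: 0.0
```

move_arm --commands '[{"hand": 5.5,"travel": [0,0,0],"twist": [0,0,0]},{"hand": 5.5,"travel": [0,0,0],"twist": [0,0,0]}]'

```text
time: 11.68
position: [0.4401, 0.16, 0.1488]
tool_rot: [1.0, 0.003, -0.004, 0.002]
ft_force: [0.6, 0.5, 0.1]
grip_width: 0.0549
grip_force: 0.0
```

```bash
cat > ned.py <<'E'
from h import *
def cen(f,ch,box):
    x0,x1,y0,y1=box;g=f.astype(float)[y0:y1,x0:x1];w=g[...,ch]-np.delete(g,ch,2).max(2);w=np.clip(w-.35*w.max(),0,None)
    yy,xx=np.mgrid[y0:y1,x0:x1];return np.array([(w*xx).sum(),(w*yy).sum()])/w.sum(),np.ptp(np.argwhere(w>0),axis=0)
def wcam(p,Q,c):
    T=np.eye(4);T[:3,:3]=Q.as_matrix();T[:3,3]=p;return cam(c,T@c["T_tool_cam"])
def both(m,f,box,n):
    (cl,a),(ne,b)=cen(f,2,box),cen(f,0,box)
    P,N=atz(m,cl,.0465),atz(m,ne,.054);print(n,cl.round(1),a,ne.round(1),b,P.round(4),N.round(4),"dy %.4f"%(P[1]-N[1]))
E
python3 - <<'E'
from ned import *
from rig import robot
import pickle
p,Q,o=now(robot)
K=R.from_euler('z',YAW).apply([-.115,-.065,.15])+S;print(p,K,o["grip_width"])
plan(p,Q,K,tgt(-np.pi/2+YAW),1)
d=pickle.load(open("c0.pkl","rb"));pw,q,cw=pickle.load(open("w1.pkl","rb"))
both(cam(d["top"]),d["top"]["frame"],(160,215,174,192),"top")
both(wcam(pw,R.from_quat(q),cw),cw["frame"],(245,280,130,200),"w1")
c=robot.camera("wrist");m=wcam(p,Q,c);pickle.dump((p,Q.as_quat(),c),open("w3.pkl","wb"))
print(proj(m,[[.485,.162,.054],[.485,.229,.047]]))
cv2.imwrite("pics/w3.png",cv2.resize(c["frame"][:,:,::-1],(800,600)))
E
```

```text
[0.44007725 0.15997136 0.14881764] [0.44219552 0.16185529 0.15      ] 0.0548784501282711
([0.21, -0.19, -0.12], [0.21, 0.5, 0.12])
top [186.4 180.8] [7 1] [210.2 184.6] [9 1] [0.485  0.229  0.0465] [0.4733 0.1614 0.054 ] dy 0.0676
w1 [269.6 141.6] [ 3 14] [258.5 188.9] [ 3 23] [0.4839 0.2306 0.0465] [0.4677 0.1598 0.054 ] dy 0.0708
[[252.46300022 142.72704321]
 [179.20299737 141.75072381]]
```

View pics/w3.png

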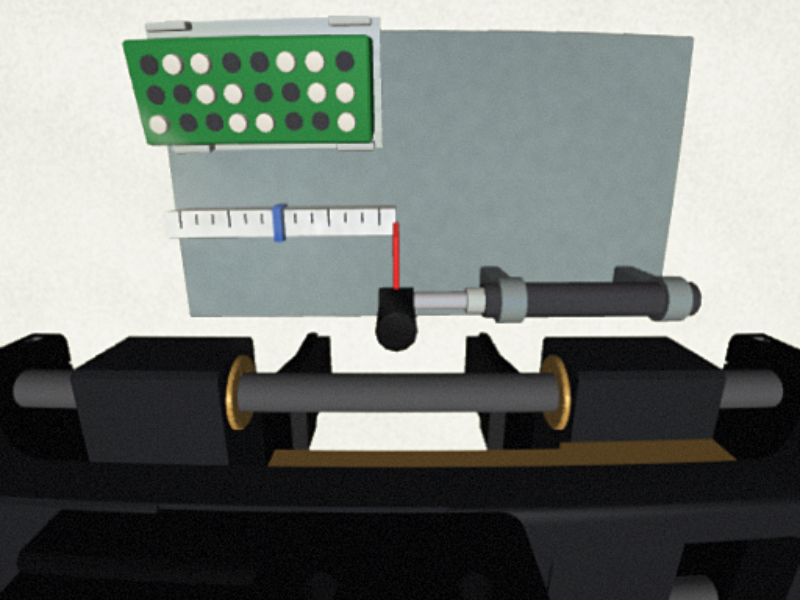

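The wrist view shows the rack seated within all four lugs, the knob at (397,330) between the open fingers, the red needle at (396,255) and the blue clip at (279,222). I'm going down onto the knob.

move_arm --commands '[{"hand": 5.5,"travel": [0.2,-0.2,0],"twist": [0.2,0.5,0.1]},{"hand": 5.5,"travel": [0,0,2.0],"twist": [0,0,0]},{"hand": 5.5,"travel": [0,0,2.0],"twist": [0,0,0]},{"hand": 5.5,"travel": [0,0,1.5],"twist": [0,0,0]},{"hand": 5.5,"travel": [0,0,0],"twist": [0,0,0]}]'

```text
time: 12.15
position: [0.4403, 0.162, 0.0917]
tool_rot: [1.0, 0.001, -0.003, 0.0]
ft_force: [-0.5, 0.1, -0.8]
grip_width: 0.0555
grip_force: 0.0
```

move_arm --commands '[{"hand": 5.5,"travel": [0,0,0],"twist": [0,0,0]},{"hand": 5.5,"travel": [0,0,0],"twist": [0,0,0]}]'

```text
time: 12.32
position: [0.4423, 0.1622, 0.0943]
tool_rot: [1.0, 0.001, 0.0, -0.0]
ft_force: [0.3, 0.2, -0.3]
grip_width: 0.0551
grip_force: 0.0
```

```bash
cat > chk.py <<'E'
from ned import *
from rig import robot
p,Q,o=now(robot);c=robot.camera("wrist");m=wcam(p,Q,c)
print(p,R.as_rotvec(tgt(-np.pi/2+YAW).inv()*Q,degrees=True).round(2),o["ft_force"].round(1),o["grip_width"],o["grip_force"])
# blue/red restricted to the strip round the scale
y=proj(m,[[.485,.2,.05]])[0,1];both(m,c["frame"],(60,400,int(y)-14,int(y)+22),"wr")
cv2.imwrite("pics/chk.png",cv2.resize(c["frame"][:,:,::-1],(800,600)))
E
python3 chk.py
```

```text
[0.44228226 0.16217312 0.09427103] [0.01 0.03 0.07] [ 0.3  0.2 -0.3] 0.05512025552049435 0.0
wr [160.6 156.3] [29  9] [256.  165.7] [21  4] [0.483  0.2312 0.0465] [0.4775 0.1615 0.054 ] dy 0.0697
```

move_arm --commands '[{"hand": 1.0,"travel": [0,0,0],"twist": [0,0,0]},{"hand": 1.0,"travel": [0,0,0],"twist": [0,0,0]},{"hand": 1.0,"travel": [0,0,0],"twist": [0,0,0]},{"hand": 1.0,"travel": [0,0,0],"twist": [0,0,0]},{"hand": 1.0,"travel": [0,0,0],"twist": [0,0,0]}]' --force 40

```text
time: 12.78
position: [0.4418, 0.1619, 0.094]
tool_rot: [1.0, 0.001, -0.0, -0.0]
ft_force: [0.5, -0.2, -0.3]
grip_width: 0.0295
grip_force: 0.0
```

move_arm --commands '[{"hand": 1.0,"travel": [0,0,0],"twist": [0,0,0]},{"hand": 1.0,"travel": [0,0,0],"twist": [0,0,0]},{"hand": 1.0,"travel": [0,0,0],"twist": [0,0,0]},{"hand": 1.0,"travel": [0,0,0],"twist": [0,0,0]}]'

```text
time: 13.12
position: [0.4417, 0.1616, 0.0938]
tool_rot: [1.0, 0.001, -0.0, 0.0]
ft_force: [0.5, -1.6, 2.6]
grip_width: 0.0188
grip_force: 40.0
```

move_arm --commands '[{"hand": 1.0,"travel": [0,-0.6,0],"twist": [0,0,0]},{"hand": 1.0,"travel": [0,-1.2,0],"twist": [0,0,0]},{"hand": 1.0,"travel": [0,-1.4,0],"twist": [0,0,0]},{"hand": 1.0,"travel": [0,-1.4,0],"twist": [0,0,0]},{"hand": 1.0,"travel": [0,-1.0,0],"twist": [0,0,0]}]'

```text
time: 13.53
position: [0.4411, 0.2184, 0.0938]
tool_rot: [1.0, 0.001, -0.001, 0.0]
ft_force: [-1.3, -5.2, 3.7]
grip_width: 0.0188
grip_force: 40.0
```

move_arm --commands '[{"hand": 1.0,"travel": [0,-0.6,0],"twist": [0,0,0]},{"hand": 1.0,"travel": [0,-0.4,0],"twist": [0,0,0]},{"hand": 1.0,"travel": [0,0,0],"twist": [0,0,0]},{"hand": 1.0,"travel": [0,0,0],"twist": [0,0,0]},{"hand": 1.0,"travel": [0,0,0],"twist": [0,0,0]}]'

```text
time: 13.95
position: [0.441, 0.2274, 0.0938]
tool_rot: [1.0, 0.001, -0.001, 0.0]
ft_force: [-1.0, -3.7, 5.3]
grip_width: 0.0192
grip_force: 40.0
```

```bash
python3 chk.py
```

```text
[0.44102479 0.22743315 0.0937692 ] [-0.03 -0.12  0.11] [-1.  -3.7  5.3] 0.019183253487027842 39.9993961583823
wr [250.  150.8] [29  7] [253.7 164.2] [20  4] [0.4857 0.2311 0.0465] [0.4772 0.2284 0.054 ] dy 0.0027
```

View pics/chk.png

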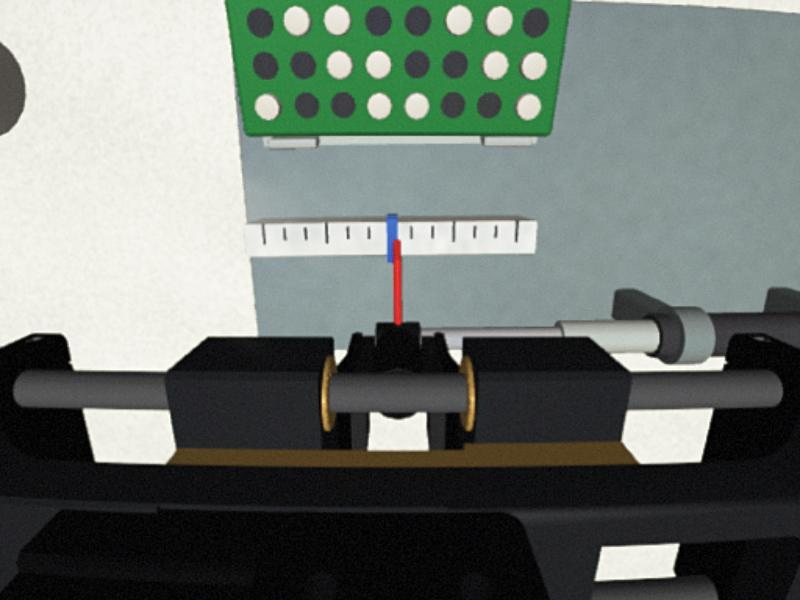

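The needle tip is at (397,243) and the clip centre at (392,238), so about 2.5 mm remain.

move_arm --commands '[{"hand": 1.0,"travel": [0,-0.25,0],"twist": [0,0,0]},{"hand": 1.0,"travel": [0,0,0],"twist": [0,0,0]},{"hand": 1.0,"travel": [0,0,0],"twist": [0,0,0]},{"hand": 1.0,"travel": [0,0,0],"twist": [0,0,0]},{"hand": 1.0,"travel": [0,0,0],"twist": [0,0,0]}]'

```text
time: 14.42
position: [0.441, 0.2297, 0.0937]
tool_rot: [1.0, 0.0, -0.001, 0.0]
ft_force: [-1.4, -4.3, 5.3]
grip_width: 0.019
grip_force: 40.0
```

move_arm --commands '[{"hand": 1.0,"travel": [0,0,0],"twist": [0,0,0]},{"hand": 1.0,"travel": [0,0,0],"twist": [0,0,0]},{"hand": 1.0,"travel": [0,0,0],"twist": [0,0,0]},{"hand": 1.0,"travel": [0,0,0],"twist": [0,0,0]},{"hand": 1.0,"travel": [0,0,0],"twist": [0,0,0]}]'

```text
time: 14.83
position: [0.441, 0.2296, 0.0938]
tool_rot: [1.0, 0.0, -0.001, 0.0]
ft_force: [-1.9, -5.0, 5.4]
grip_width: 0.019
grip_force: 40.0
```

```bash
python3 chk.py
```

```text
[0.44100003 0.22963253 0.09375732] [-0.04 -0.13  0.14] [-1.9 -5.   5.4] 0.018954745464200163 39.999382502865046
wr [253.6 146.7] [29  7] [253.7 164.3] [20  4] [0.4886 0.2306 0.0465] [0.4772 0.2305 0.054 ] dy 0.0001
```

Needle and clip now line up (0.1 mm), held steady at 40 N. Handing in.

```bash
python3 -c "
from rig import robot
print(robot.hand_in())"
```

```text
the job is handed in; nothing more can be done
None
```

The green rack is seated in the cradle and released, and the gripper is holding the pointer with its needle about 0.1 mm from the blue clip by wrist-camera measurement; I handed the job in at about 15 s, and no verdict came back.

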